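# Lay the lasagne carton down and slide it into the low bay

## Robot

A 6-joint arm with a two-finger parallel gripper is mounted at the origin on the work surface. World frame = base frame: x ahead of the robot, y to its left, z up, the work surface at z = 0. Lengths are in mm, angles in rad, forces in N, time in s.
With the tool pointing down it reaches from about 300 to 850 mm from the base axis. Payload 5.4 kg.
Tool frame: the origin (TCP) lies midway between the tips of the shut fingers; the grasp point (between the pads) lies 19 mm behind it; z points along the fingers, y is the line along which they close (so a half turn about z gives the same grasp; the last joint's range is limited). The gripper opens to 85 mm and grips with 20 to 120 N. Pads are 22 mm wide; open, the fingers measure 114 mm over their backs; the gripper's body (76 mm by 85 mm) begins 54 mm behind the grasp point. The pads swing forward as they close: fully open they stand 13 mm farther back than shut.
Start: joints at [-1.369, 0.158, 1.597, -0, 1.386, -0.21], TCP at [230.125, -526.924, 231.299] pointing down, gripper open.
Joint ranges: [-2.91, 2.91], [-0.94, 2.29], [0.18, 2.7], [-1.29, 4.43], [0.17, 2.64], [-3, 3]. Speed limits (rad/s): [2.57, 2.57, 3.14, 3.14, 3.14, 3.14].

## Interface

Orientations are given as a unit quaternion [w, x, y, z].
In Python, from plant import bot gives the robot as it stands. Calls block until the motion is done:
- bot.move_ptp(position, orientation): joint-space move of the TCP to a pose.
- bot.move_straight(position, rate=150, attitude=None): straight line of the TCP; attitude=None keeps the orientation; rate is the mean speed in mm/s.
- bot.movej(angles): joint-space move.
- bot.let_go() and bot.gripper_close(): open the fingers fully, or close them until they stop; the grip force is fixed at half the most.
- bot.sleep(seconds).
- bot.ik(position, orientation): joint angles nearest the present ones, or None.
- bot.sense(): the state.
- bot.camera(name): name is "scene" or "top" or "wrist"; returns (picture, depth): 384x512x3 uint8, red, green, blue; 384x512 float32, mm along the optical axis (not along the pixel's ray), 0 where there is no reading.
- bot.get_calibration(name): a dict with "fx", "fy", "cx", "cy" (pixels), "eye" and "orientation" of the camera in the world; the wrist camera has in their place "tool_from_camera" (4x4, takes a point from camera to tool coordinates, whose origin is the TCP and whose axes are the flange's). Camera axes: x right, y down, z forward; pixel columns grow to the right and rows downward; lengths in mm; the calibration is good to about 2 mm. A picture is of the moment at which its call begins: read the wrist's pose just before it. get_calibration takes no time and is no camera call.
A pose or a line that the arm cannot do raises bot.PlanningError and nothing moves.
- bot.sign_off(): hands the job in; it is judged then, once.
The state is a dict: "clock": time; "joint_positions": joint angles; "joint_velocities": joint speeds; "tau": joint torques, N m; "tcp_pos": TCP position; "orientation": TCP orientation; "force": force on the tool from outside, world axes, zero at the start; "wrist_torque": the same for the moment, N m; "grip_width": finger opening in mm; "grip_force": force on a finger pad.
Only numpy, scipy, OpenCV 4.12 (cv2) and the standard library are available. Lean on these libraries where they do the work, as an engineer would, in place of code of your own. Each camera call takes 0.05 s, during which the arm holds its last target. There are 200 camera calls.

## Task

The slim carton is too tall for the low bay of the steel rack. Slide it upright across the counter until its base stands square against the rack's open end, then push lightly high on its face so that it tips over that edge onto the rack's board, easing it down without letting it drop, and push it along the board, under the deck, until its end meets the back panel. The sheets inside are brittle and the card dents easily, so never squeeze or press it hard, and leave the other things where they are.

Things in the scene. Friction and masses are not known exactly. Their poses are not given: they have to be found in the camera images.
- carton: Slim card carton, 96 mm wide (its x), 32 thick (y), 172 tall (z), 0.28 to 0.52 kg, weight centred. Origin: centre of its base. Starts upright on the counter, 35 to 85 mm short of the rack's open end, turned up to 0.15 rad from square, broad +y face towards the rack. More than 15 N spoils the card (less than a gripper's lightest grip): push it or guide it between loose fingers, never clamp.
- carton_foot_a (a point): One end of the carton's lower edge on its +y face (towards the rack): 48 mm to its -x, at base height. Friction of the carton on counter and steel is about 0.45 to 0.75. As it leans over the rack's edge, its foot slides back on the counter by up to about 50 mm before friction holds it.
- carton_foot_b (a point): The other end of the same lower edge: 48 mm to its +x, on the +y face, at the base.
- carton_top (a point): Centre of the carton's top end, 172 mm from the base along its z. The sheets inside break if the carton turns faster than about 6 rad/s; let fall freely from its balance point (about 11 degrees of lean) it reaches about twice that, so it needs support on the far side.
- shelf: Low stainless rack, fixed. Origin: on the counter, middle of the rack's open end; y runs along the rack into the bay, x across, z up. Board 180 mm wide (x -90 to 90), 375 long (y 0 to 375), top 12 mm above the counter, with a plain vertical end face at y = 0, the stop for the carton's base. Tipped over it, the carton lies on the board with its foot overhanging 10 to 65 mm.
- shelf_back (a point): Middle of the back panel's inner face at board height: rack y = 355 mm; rigid, 148 mm wide. A deck covers the board from y = 280 to 375, its underside 78 and top 100 mm above the counter, on four 16 mm posts at x = +-82, y = 290 and 365. From y = 0 to 280 the board is open above.
- tins: Bystander: clipped tier of three round steel tins, 113 mm across, 168 mm tall. Origin: centre of its underside.
- teapot: Bystander: pear-shaped white teapot, 136 mm across the belly, 200 mm over spout and handle, 143 mm tall. Origin: centre of its underside.
- jug: Bystander: white ceramic jug with a steel flip cap, 84 mm across plus a handle, 135 mm tall. Origin: centre of its underside.
- spoon_rest: Bystander: green silicone spoon rest, 140 by 68 mm, 14 mm high, lying on the rack's deck. Origin: on its underside.
Mind the look-alikes: they are no part of the job. There is more than one size of the carton; the job needs the smallest.

How it is judged (in metres and radians):
On the way, in this order (a step that is already met when the one before it is completed fails the run):
1. the carton stands upright with its base square against the rack's open end (both ends of its lower edge within 1.5 mm of it) (y of each of carton_foot_a, carton_foot_b in the frame of shelf above -0.0015 m and angle between carton's own z axis and vertical below 0.06 rad and height (world z) of carton below 0.004 m), for 0.2 s.
2. the carton lies on its broad side on the rack's board, at rest (angle between carton's own z axis and vertical between 1.5 and 1.64 rad and z of carton in the frame of shelf between 0.023 and 0.033 m and z of carton_top in the frame of shelf between 0.023 and 0.033 m and linear speed of carton below 0.02 m/s and angular speed of carton below 0.2 rad/s), for 0.3 s.
At the end, for the whole second after the job is handed in: The carton lies flat on its broad side on the board (within 4 degrees), top end first, its end within 1.5 mm of the back panel, within 35 mm of the board's middle line and straight along it within 0.08 rad, at rest and let go (all of step 2 and y of carton_top in the frame of shelf_back above -0.0015 m and x of carton_top in the frame of shelf between -0.035 and 0.035 m and angle between the z axis of carton and the y axis of shelf, either way round below 0.08 rad); the robot touches nothing.
It fails at once if the carton is pressed or squeezed by the robot with more than 15 N (contact force between any of the fingers, the arm and carton above 15 N).
It fails at once if the carton is dropped or thrown over (it turns faster than 6 rad/s) (angular speed of carton above 6 rad/s).
It fails at once if a bystander is moved by more than 12 mm (distance of any of tins, teapot, jug, spoon_rest from where it was at the start of the episode above 0.012 m).
It also fails if it takes over 72 s, if anything falls off the work surface, if the arm or the gripper's body presses on something with over 40 N, if the wrist force passes 120 N, or if a joint passes its speed limit or range.

## Working session

There is one attempt and no reset: what is moved stays moved. The work goes in short steps, each a Python script; the robot and the scene stay as the last script left them, time stands still between calls to the robot, and variables do not carry over. Pictures are saved under pics/ and viewed, at most 10 in all, crops included, and the job is handed in when it is done.

```bash
ls; mkdir -p pics; python3 - <<'E'
from plant import bot
import cv2,numpy as np
for n in("scene","top"):
    p,d=bot.camera(n); np.savez(f"{n}0.npz",p=p,d=d)
    cv2.imwrite(f"pics/{n}0.png",p[:,:,::-1]); print(n,bot.get_calibration(n))
print(bot.sense())
E
```

```text
pics
scene {'fx': 398.64505468452626, 'fy': 398.64505468452626, 'cx': 260.4936753882375, 'cy': 195.50812506466622, 'eye': array([1263.15582675, -414.03792802, 1045.33605944]), 'orientation': array([-0.3209109 ,  0.82023837,  0.44170711, -0.17064594])}
top {'fx': 438.5123145103183, 'fy': 438.5123145103183, 'cx': 256.7030251864309, 'cy': 187.01371832989827, 'eye': array([ 433.49775836,   56.11720586, 1421.84419849]), 'orientation': array([ 0.05089675, -0.69601434,  0.71531737, -0.03598099])}
{'clock': 0.1, 'joint_positions': array([-1.36912168e+00,  1.58977184e-01,  1.59812083e+00,  1.24867948e-05,
        1.38620958e+00, -2.10111105e-01]), 'joint_velocities': array([ 0.00035275,  0.00056203, -0.00340472, -0.00045337, -0.00021867,
        0.00012065]), 'tau': array([ 4.66026756e-05, -3.96989751e+01, -3.32338321e+01, -1.51259042e-04,
        4.21632518e-03,  5.45647282e-06]), 'tcp_pos': array([ 230.00782966, -526.39525475,  230.41305452]), 'orientation': array([-8.57437686e-04,  9.78878710e-01,  2.04440055e-01,  9.75329740e-06]), 'force': array([ 0.13357754, -0.44104619, -0.28913141]), 'wrist_torque': array([-0.03424141,  0.01719982,  0.0251488 ]), 'grip_force': 0.0, 'grip_width': 85.38981351295882}
```

View pics/scene0.png

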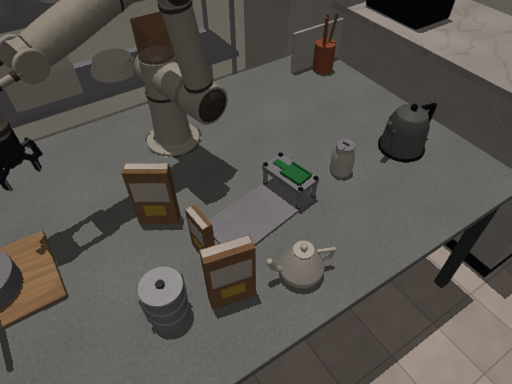

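View pics/top0.png

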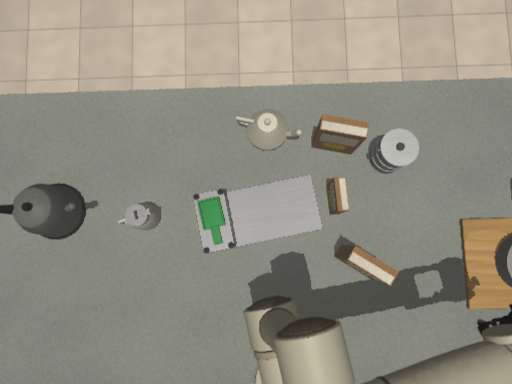

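The scene shows the smallest carton in the top view near (338,195). The rack's open end is near x≈317, the deck with the spoon rest is at (212,220), the larger cartons are at (340,134) and (372,265), the tins at (398,148) and the teapot at (267,128).

```bash
cat > h.py <<'E'
import numpy as np,cv2
from scipy.spatial.transform import Rotation as R
from plant import bot
def rot(q): return R.from_quat([q[1],q[2],q[3],q[0]]).as_matrix()
def quat(M): q=R.from_matrix(M).as_quat(); return np.array([q[3],q[0],q[1],q[2]])
def cloud(d,c,Rm=None,eye=None):
    Rm=rot(c["orientation"]) if Rm is None else Rm; eye=c["eye"] if eye is None else eye
    v,u=np.indices(d.shape); P=np.stack([(u-c["cx"])/c["fx"]*d,(v-c["cy"])/c["fy"]*d,d],-1)
    return P@Rm.T+eye
def ray(px,c,z):
    px=np.atleast_2d(px).astype(float); D=np.c_[(px[:,0]-c["cx"])/c["fx"],(px[:,1]-c["cy"])/c["fy"],np.ones(len(px))]@rot(c["orientation"]).T
    return c["eye"]+D*((z-c["eye"][2])/D[:,2])[:,None]
E
python3 - <<'E'
from h import *
f=np.load("top0.npz"); c=bot.get_calibration("top"); W=cloud(f["d"],c); p=f["p"]
cv2.imwrite("pics/topc.png",cv2.resize(p[150:270,180:370,::-1],None,fx=4,fy=4,interpolation=cv2.INTER_CUBIC))
z=W[...,2]; sub=np.s_[150:270,180:370]
for r in (185,195,205,215): print(r,np.round(z[r,200:360:6]).astype(int))
# carton top
m=(z>155)&(z<185); m2=np.zeros_like(m); m2[170:220,322:355]=m[170:220,322:355]
q=W[m2]; print(len(q),q[:,2].mean()); r=cv2.minAreaRect(q[:,:2].astype(np.float32)); print(r)
# deck
m=(z>88)&(z<112); m2=np.zeros_like(m); m2[180:260,185:240]=m[180:260,185:240]
q=W[m2]; print(len(q),q[:,2].mean(),cv2.minAreaRect(q[:,:2].astype(np.float32)))
g=f["d"]; print((g==0).mean())
E
```

```text
185 [ -2  -1   2   2   1   4   4   1   1   1   8   5  15  12  12  11  14  11
  15   0   1   1 137 171 174  -7   3]
195 [103  95 102  97  94  11  12   5  10  12  12  14  13  15  13  19  13  14
  13  12   0   1 113 173 173  -6   1]
205 [103 102 110 112  97   9  14  18  15  16  14   8  14  13  11  20  13  12
  10  14  -4   2  89 172 173   4  -3]
215 [113 110 108 108 103   6  10   9  12  13  10  11  13  12  11   6  12   7
   9  16  -1  -2   1   0  -5   1   6]
412 172.00270883657785
((561.04248046875, -159.04815673828125), (96.20769500732422, 33.644378662109375), 4.60854434967041)
1768 102.99508988204109 ((498.32000732421875, 216.0834197998047), (181.3944854736328, 95.83074188232422), 10.350905418395996)
0.004058837890625
```

View pics/topc.png

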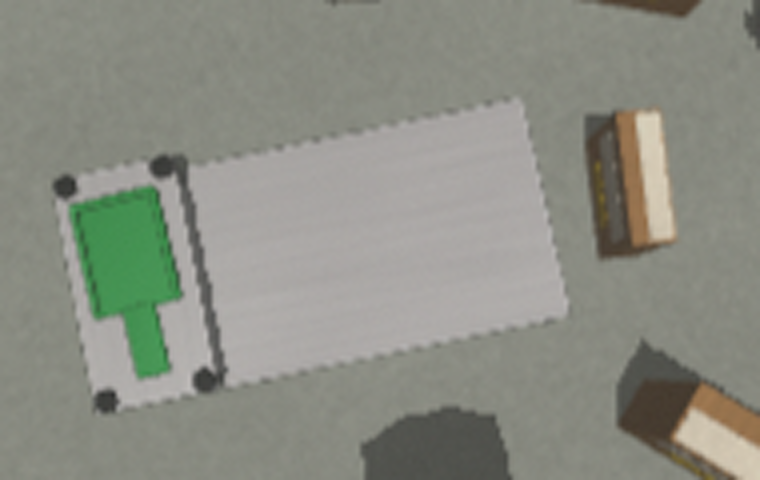

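The crop confirms it. The carton's top is at crop (648,178), leaning face towards the rack. The rack's open edge runs from crop (520,98) to (568,318). Next I locate the obstacles and check reachability.

```bash
cat >> h.py <<'E'
YAW=np.radians(10.35); O=np.array([557.1,-106.1,0]) # rack
RS=R.from_euler('z',YAW).as_matrix()
def w(p): return RS@np.array(p,float)+O
def s(p): return RS.T@(np.array(p,float)-O)
def tool(zr,yr):
    "orientation from tool z and tool y given in rack frame"
    z=np.array(zr,float); z/=np.linalg.norm(z); y=np.array(yr,float); y-=z*(y@z); y/=np.linalg.norm(y)
    return quat(RS@np.c_[np.cross(y,z),y,z])
E
python3 - <<'E'
from h import *
f=np.load("top0.npz"); c=bot.get_calibration("top"); W=cloud(f["d"],c); z=W[...,2]
print("edge",[s(x).round(1) for x in ray([[310,174.5],[322,229.5],[235.5,245.5],[229,191]],c,12)])
n,L=cv2.connectedComponents(((z>25)&(z<400)).astype(np.uint8))
for i in range(1,n):
    q=W[L==i]
    if len(q)>150: print(len(q),q[:,2].max().round(), [np.round(a) if not np.isscalar(a) else round(a) for a in cv2.minAreaRect(q[q[:,2]>25][:,:2].astype(np.float32))])
print("ik push")
d=np.radians
for a in (30,45,60):
  for y in (-130,-40,):
    for sg in (1,-1):
      q=bot.ik(w([-6,y,10]),tool([0,np.cos(d(a)),-np.sin(d(a))],[sg,0,0])); print(a,y,sg,None if q is None else q.round(2))
print("ik fork")
for al in (0,10,20,30):
  for (y,zz,b) in ((-16,115,45),(60,100,60),(150,70,90)):
    for sg in (1,-1):
      q=bot.ik(w([20,y,zz]),tool([np.cos(d(al)),0,-np.sin(d(al))],[0,sg*np.cos(d(b)),-sg*np.sin(d(b))])); print(al,y,sg,None if q is None else q.round(2))
E
```

```text
edge [array([88.4,  0. , 12. ]), array([-92.7,   1.6,  12. ]), array([-85.7, 282.3,  12. ]), array([ 90.2, 268. ,  12. ])]
1539 146.0 [array([787.,  43.]), array([138., 166.]), 23]
1581 243.0 [array([ 742., -166.]), array([132.,  47.]), 77]
1580 174.0 [array([ 695., -338.]), array([112., 113.]), 55]
646 179.0 [array([ 561., -159.]), array([97., 34.]), 5]
2990 208.0 [array([543., 734.]), array([158., 206.]), 39]
1904 120.0 [array([498., 216.]), array([181.,  96.]), 10]
771 141.0 [array([510., 448.]), array([ 77., 106.]), 40]
606 95.0 [array([ 354., -672.]), array([ 50., 156.]), 85]
1200 244.0 [array([ 361., -222.]), array([134.,  45.]), 57]
2068 399.0 [array([199.,  40.]), array([188., 133.]), 12]
315 386.0 [array([ 236., -509.]), array([ 45., 125.]), 26]
ik push
30 -130 1 [-0.82  1.16  0.91  0.53  1.98 -1.03]
30 -130 -1 [-0.82  1.16  0.91  0.53  1.98  2.11]
30 -40 1 [-0.76  1.01  1.19  0.56  1.85 -1.05]
30 -40 -1 [-0.76  1.01  1.19  0.56  1.85  2.1 ]
45 -130 1 [-0.79  0.97  1.11  0.42  1.74 -1.04]
45 -130 -1 [-0.79  0.97  1.11  0.42  1.74  2.1 ]
45 -40 1 [-0.71  0.83  1.34  0.46  1.6
[... 682 characters left out ...]
1 [-0.78  0.36  2.45  2.11  1.21 -2.32]
10 150 1 [-2.69  2.29  2.48  2.28  0.36 -2.26]
10 150 -1 [-2.69  2.29  2.48  2.28  0.36  0.88]
20 -16 1 [-0.88  0.19  2.36  1.8   1.    1.43]
20 -16 -1 [-0.88  0.19  2.36  1.8   1.   -1.71]
20 60 1 [-0.74  0.15  2.47  1.99  0.95  1.05]
20 60 -1 [-0.74  0.15  2.47  1.99  0.95 -2.09]
20 150 1 [-0.49  0.23  2.52  2.33  0.94  0.29]
20 150 -1 [-0.49  0.23  2.52  2.33  0.94 -2.85]
30 -16 1 [-0.82  0.06  2.34  1.58  0.82  1.75]
30 -16 -1 [-0.82  0.06  2.34  1.58  0.82 -1.39]
30 60 1 [-0.67  0.01  2.45  1.75  0.73  1.39]
30 60 -1 [-0.67  0.01  2.45  1.75  0.73 -1.75]
30 150 1 [-0.44  0.05  2.51  2.14  0.63  0.56]
30 150 -1 [-0.44  0.05  2.51  2.14  0.63 -2.58]
```

```bash
python3 - <<'E'
from h import *
d=np.radians
q=tool([0,np.cos(d(60)),-np.sin(d(60))],[1,0,0])
print("ik fork")
ok={}
for sg in (1,-1):
  for sf in (1,-1):
    r=[]
    for t in (0,15,30,45,55):
      th=d(t);a=np.array([0,np.sin(th),np.cos(th)]);n=np.array([0,np.cos(th),-np.sin(th)])
      for ph in ((0,48) if t<30 else (0,)):
        C=np.array([-5,-12*np.tan(th),0])-16*n+135*a-13*a
        j=bot.ik(w(C),tool(-a,sg*(np.cos(d(ph))*n+sf*np.sin(d(ph))*np.array([1,0,0])))); r.append(None if j is None else j.round(2).tolist())
    print(sg,sf,*r,sep="\n")
bot.move_ptp(w([0,-130,230]),q)
bot.gripper_close()
bot.move_straight(w([0,-130,9]),rate=120)
x=bot.sense(); print(x["clock"],s(x["tcp_pos"]),x["force"],x["grip_width"])
p,_=bot.camera("scene"); cv2.imwrite("pics/s1.png",cv2.resize(p[120:330,60:340,::-1],None,fx=2.5,fy=2.5))
E
```

```text
ik fork
1
1
[-0.43, 0.25, 1.72, -0.0, 1.17, -2.18]
[-0.43, 0.25, 1.72, -0.0, 1.17, -1.34]
[-0.26, 0.18, 1.82, -0.27, 1.04, -1.88]
[-0.26, 0.18, 1.82, -0.27, 1.04, -1.04]
[-0.07, 0.21, 1.87, -0.61, 1.01, -1.5]
[0.09, 0.34, 1.87, -0.93, 1.08, -1.13]
[0.18, 0.46, 1.85, -1.09, 1.17, -0.93]
1
-1
[-0.43, 0.25, 1.72, -0.0, 1.17, -2.18]
None
[-0.26, 0.18, 1.82, -0.27, 1.04, -1.88]
[-0.26, 0.18, 1.82, -0.27, 1.04, -2.72]
[-0.07, 0.21, 1.87, -0.61, 1.01, -1.5]
[0.09, 0.34, 1.87, -0.93, 1.08, -1.13]
[0.18, 0.46, 1.85, -1.09, 1.17, -0.93]
-1
1
[-0.43, 0.25, 1.72, -0.0, 1.17, 0.96]
[-0.43, 0.25, 1.72, -0.0, 1.17, 1.8]
[-0.26, 0.18, 1.82, -0.27, 1.04, 1.26]
[-0.26, 0.18, 1.82, -0.27, 1.04, 2.1]
[-0.07, 0.21, 1.87, -0.61, 1.01, 1.64]
[0.09, 0.34, 1.87, -0.93, 1.08, 2.01]
[0.18, 0.46, 1.85, -1.09, 1.17, 2.21]
-1
-1
[-0.43, 0.25, 1.72, -0.0, 1.17, 0.96]
[-0.43, 0.25, 1.72, -0.0, 1.17, 0.12]
[-0.26, 0.18, 1.82, -0.27, 1.04, 1.26]
[-0.26, 0.18, 1.82, -0.27, 1.04, 0.42]
[-0.07, 0.21, 1.87, -0.61, 1.01, 1.64]
[0.09, 0.34, 1.87, -0.93, 1.08, 2.01]
[0.18, 0.46, 1.85, -1.09, 1.17, 2.21]
4.5167 [   0.35349298 -130.43664152    9.72110505] [-0.26057842 -0.51354813  0.77888183] 0.2555793185892007
```

View pics/s1.png

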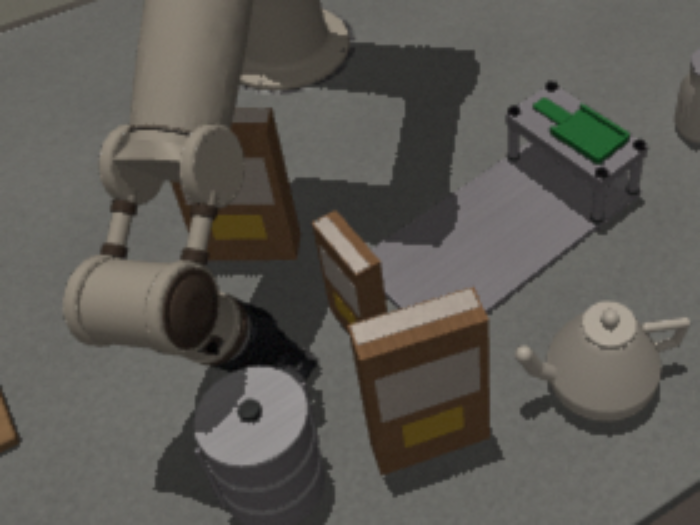

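The picture shows the closed fingers low behind the small carton (crop (305,365)), clear of the tins and both large cartons. Now I push slowly.

```bash
python3 - <<'E'
from h import *
def st(): 
    x=bot.sense(); return x["clock"],s(x["tcp_pos"]),RS.T@x["force"]
bot.move_straight(w([0,-85,9]),rate=60)
f0=np.mean([st()[2] for _ in range(3)],0); print("f0",f0)
bot.move_straight(w([0,-60,9]),rate=25); c,p,f=st(); print(c,p.round(1),(f-f0).round(2))
bot.move_straight(w([0,-48,9]),rate=20); c,p,f=st(); print(c,p.round(1),(f-f0).round(2))
y=-48
while y<-36:
    y+=0.7; bot.move_straight(w([0,y,9]),rate=8); c,p,f=st(); print(round(c,2),p.round(1),(f-f0).round(2))
    if (f-f0)[1]<-5.5: break
np.savetxt("y.txt",[y])
im,d=bot.camera("top"); W=cloud(d,bot.get_calibration("top")); z=W[...,2]
m=np.zeros(z.shape,bool); m[165:230,300:355]=((z>160)&(z<185))[165:230,300:355]
q=W[m]; print(len(q),[s([*cv2.minAreaRect(q[:,:2].astype(np.float32))[0],172]),cv2.minAreaRect(q[:,:2].astype(np.float32))])
E
```

```text
f0 [-0.48051377 -0.13010104  0.20339768]
6.6167 [ -0.  -59.8   9. ] [ 1.47 -0.64 -0.98]
7.3667 [ -0.1 -47.6   9. ] [ 0.01 -0.47 -0.05]
7.62 [ -0.  -47.4   9. ] [ 0.85 -1.74  0.31]
7.87 [  0.  -46.8   9. ] [ 0.27 -2.74  0.61]
8.12 [  0.  -45.9   9. ] [ 1.4  -3.2  -0.01]
8.37 [  0.  -45.1   9. ] [ 0.11 -3.02  0.25]
8.62 [  0.  -44.4   9. ] [-0.01 -1.95 -0.09]
8.87 [ -0.  -43.7   9. ] [ 1.33 -2.22 -0.53]
9.12 [  0.  -43.1   9. ] [ 1.38 -2.53  0.26]
9.37 [  0.  -42.3   9. ] [ 0.65 -1.9   0.89]
9.62 [ -0.  -41.6   9. ] [ 0.75 -2.01 -0.04]
9.87 [ -0.  -40.9   9. ] [ 1.41 -2.02 -0.05]
10.12 [ -0.1 -40.4   9. ] [-0.42 -3.15 -0.3 ]
10.37 [ -0.2 -39.9   9. ] [-0.95 -3.73  0.92]
10.62 [ -0.3 -39.2   9. ] [-1.84 -5.49  0.79]
10.87 [ -0.4 -39.    9. ] [-1.82 -5.55  0.46]
463 [array([ -8.12216298, -50.22616967, 172.        ]), ((558.1336669921875, -156.96815490722656), (95.99537658691406, 102.13667297363281), 10.272197723388672)]
```

```bash
cat >> h.py <<'E'
def carton_top(lo=-45,hi=30):
    im,d=bot.camera("top"); W=cloud(d,bot.get_calibration("top")); S=(W-O)@RS
    m=(S[...,2]>160)&(S[...,2]<184)&(abs(S[...,0])<80)&(S[...,1]>lo)&(S[...,1]<hi)
    r=cv2.minAreaRect(S[m][:,:2].astype(np.float32)); return m.sum(),np.round(r[0],1),np.round(r[1],1),round(r[2],2)
E
python3 - <<'E'
from h import *
print(carton_top())
f0=np.array([-.48,-.13,.2]); y=float(np.loadtxt("y.txt"))
F=lambda: np.mean([(RS.T@bot.sense()["force"]-f0) for _ in range(1)],0)
for _ in range(6):
    f=F(); print(y,s(bot.sense()["tcp_pos"]).round(2),f.round(2))
    if f[1]<-8: break
    y+=0.4; bot.move_straight(w([0,y,9]),rate=6)
bot.sleep(.3); print(F().round(2),carton_top(),bot.sense()["clock"])
np.savetxt("y.txt",[y])
E
```

```text
(np.int64(403), array([ -8.2, -15.5]), array([32.7, 95.7]), 89.66)
-38.19999999999996 [ -0.41 -38.96   9.  ] [-2.61 -5.84  1.17]
-37.79999999999996 [ -0.4  -38.92   9.01] [-2.3  -7.27  1.19]
-37.39999999999996 [ -0.4  -38.91   9.03] [-2.72 -6.95 -0.52]
-36.999999999999964 [ -0.38 -38.86   9.04] [-2.43 -9.44 -0.2 ]
[-2.78 -8.97 -0.16] (np.int64(401), array([ -8.2, -15.7]), array([33.6, 95.8]), 89.75) 12.0667
```

```bash
cat >> h.py <<'E'
XC=-8.2
G=lambda ph: 42.6*np.cos(ph)-11*abs(np.sin(ph))
def fork(tdeg,phdeg,delta,sc=135,off=(0,0,0),x=None):
    "fork pose: tilt t, yaw phi, offset delta of its centre from the carton mid-plane, tips sc up the face"
    t,ph=np.radians(tdeg),np.radians(phdeg); a=np.array([0,np.sin(t),np.cos(t)]); n=np.array([0,np.cos(t),-np.sin(t)])
    C=np.array([XC if x is None else x,-12*np.tan(t),0])+(delta-16)*n+(sc-13)*a+np.array(off)
    return w(C),tool(-a,np.cos(ph)*n+np.sin(ph)*np.array([1,0,0]))
def rf(): return (RS.T@bot.sense()["force"]).round(2)
E
python3 - <<'E'
from h import *
bot.move_straight(w([0,-60,9]),rate=30); bot.move_straight(w([0,-130,40]),rate=120)
bot.move_straight(w([0,-130,260]),rate=200)
print(carton_top(-60,30))
bot.let_go()
p,o=fork(0,0,0,sc=250); bot.move_ptp(p,o); print(rf())
p,o=fork(0,0,0,sc=137); bot.move_straight(p,rate=100); print(rf())
p,o=fork(0,40,1.5,sc=137); bot.move_straight(p,rate=20,attitude=o); bot.sleep(.2)
print(rf(),bot.sense()["clock"],s(bot.sense()["tcp_pos"]),bot.sense()["grip_width"])
im,d=bot.camera("scene"); cv2.imwrite("pics/s2.png",cv2.resize(im[130:290,130:340,::-1],None,fx=3.5,fy=3.5))
im,d=bot.camera("wrist"); cv2.imwrite("pics/w2.png",im[:,:,::-1])
E
```

```text
(np.int64(398), array([ -8. , -15.3]), array([96.4, 32.9]), 0.71)
[ 0.42 -0.68 -0.26]
[ 0.9   0.61 -0.54]
[ 0.31 -0.44 -0.28] 19.3833 [ -8.14915898 -14.53322508 124.08469996] 85.2755002845608
```

View pics/s2.png

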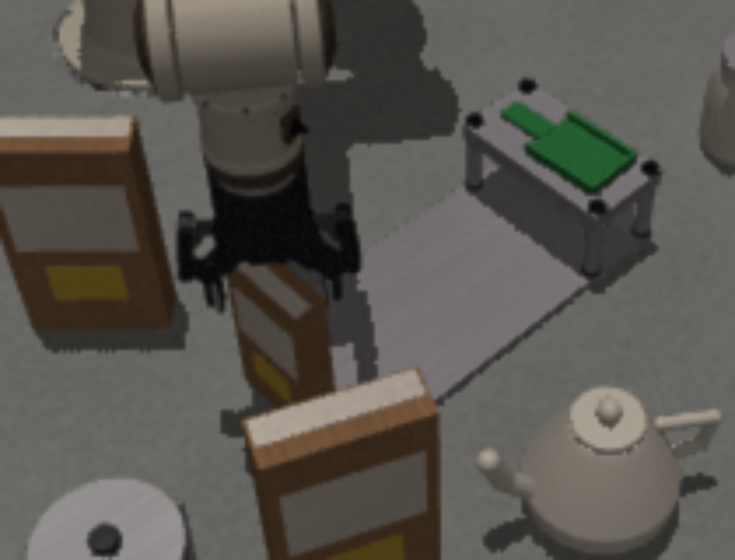

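View pics/w2.png

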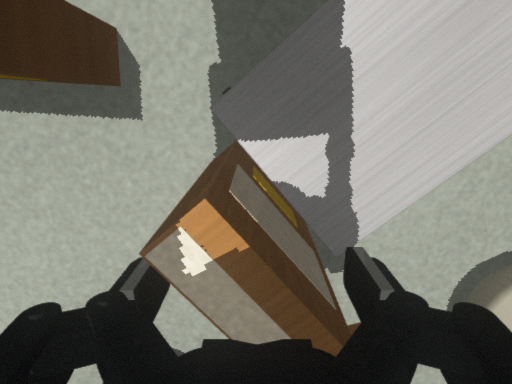

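The scene view (crop (270,270)) and the wrist view show the fork straddling the carton. The left finger is at the back face and the right finger at the front face, near opposite ends, with clearance on both sides. Now the slow lean.

```bash
python3 - <<'E'
from h import *
f0=np.mean([RS.T@bot.sense()["force"] for _ in range(3)],0)
p,o=fork(0,47,1.5,sc=137); bot.move_straight(p,rate=10,attitude=o); print(rf()-f0)
for t in range(2,31,4):
    p,o=fork(t,47,1.5 if t<20 else 0,sc=137); bot.move_straight(p,rate=22,attitude=o); f=rf()-f0; print(t,f.round(2),s(bot.sense()["tcp_pos"]).round(1))
    if np.linalg.norm(f)>6: print("STOP"); break
print(bot.sense()["clock"])
im,d=bot.camera("scene"); cv2.imwrite("pics/s3.png",cv2.resize(im[130:290,130:340,::-1],None,fx=3.5,fy=3.5))
E
```

```text
[-0.19592369  1.1736218   0.63180488]
2 [ 0.52  0.46 -0.1 ] [ -8.2 -10.3 124.5]
6 [0.34 0.64 0.05] [ -8.2  -2.6 124.8]
10 [-0.71  1.57  0.37] [ -8.2   5.1 124.6]
14 [0.06 0.82 0.59] [ -8.1  12.9 123.9]
18 [-1.34  1.25 -0.17] [ -8.2  20.6 122.4]
22 [-0.42  1.51 -0.12] [ -8.1  26.7 121. ]
26 [-0.08  1.33 -1.15] [ -8.1  33.9 118.6]
30 [ 0.48  1.64 -0.4 ] [ -8.2  41.  115.5]
23.55
```

View pics/s3.png

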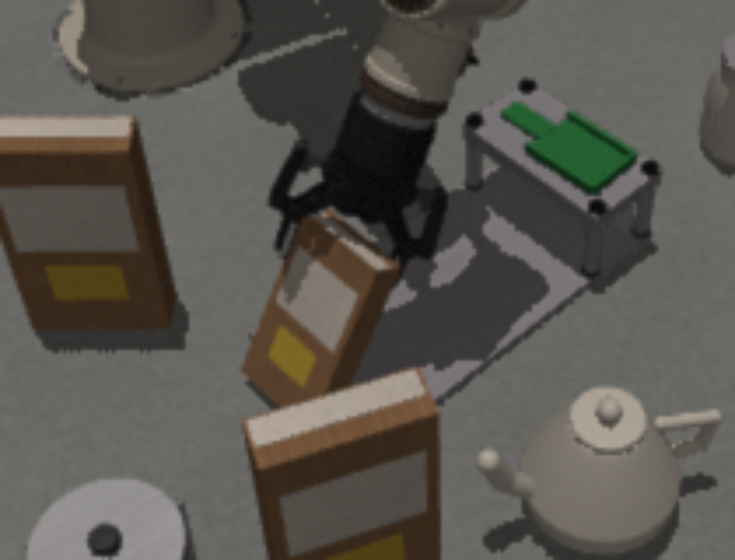

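The carton is leaning about 30° on the front finger (crop (420,250)), with its foot still on the counter. Next I unwind the yaw while lowering to 55°.

```bash
python3 - <<'E'
from h import *
f0=np.array([.31,-.44,-.28])
for t,ph,e in ((31,40,4.5),(33,30,4),(35,20,3.5),(37,10,3),(39,0,3),(43,0,2),(47,0,2),(51,0,2),(55,0,2)):
    p,o=fork(t,ph,16-G(np.radians(ph))+e,sc=137); bot.move_straight(p,rate=22,attitude=o); f=rf()-f0; print(t,f.round(2),s(bot.sense()["tcp_pos"]).round(1))
    if np.linalg.norm(f)>7: print("STOP"); break
print(bot.sense()["clock"])
im,d=bot.camera("scene"); cv2.imwrite("pics/s4.png",cv2.resize(im[130:290,130:340,::-1],None,fx=3.5,fy=3.5)); np.savez("s4.npz",d=d,im=im)
E
```

```text
31 [-0.25  1.01 -0.19] [ -8.1  38.3 117.3]
33 [-0.85  1.23  0.28] [ -8.2  36.9 118.8]
35 [ 0.07  0.31 -0.47] [ -8.3  36.  120.2]
37 [ 0.17  0.18 -0.99] [ -8.3  36.1 121.1]
39 [-0.11  1.   -0.87] [ -8.3  37.6 121.1]
43 [ 0.06  0.82 -0.83] [ -8.2  43.7 118.3]
47 [ 0.34  1.04 -0.86] [ -8.2  50.  114.3]
51 [-0.5  -0.02 -1.57] [ -8.2  55.9 109.6]
55 [-0.53  0.5  -1.55] [ -8.2  61.  104.4]
27.125
```

View pics/s4.png

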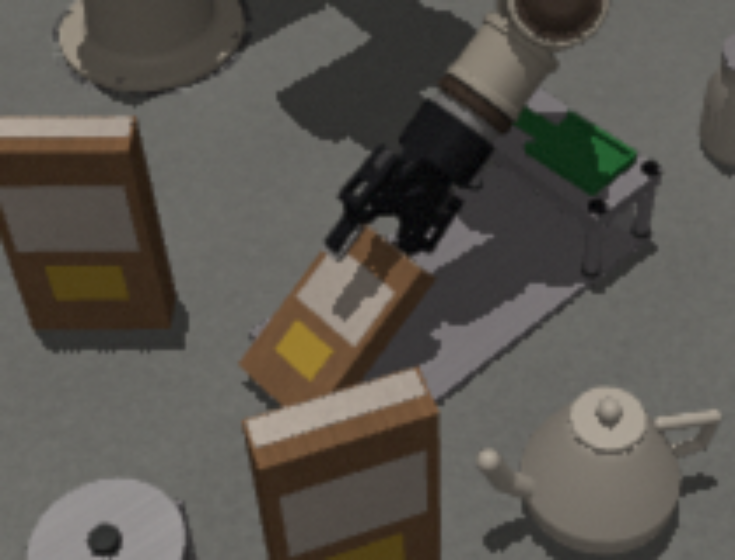

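The carton lies at about 57° on the lower finger, straight along the board. I'll measure its pose from depth before the last lowering.

```bash
cat >> h.py <<'E'
def lean(show=True):
    im,d=bot.camera("scene"); S=(cloud(d,bot.get_calibration("scene"))-O)@RS
    hsv=cv2.cvtColor(im,cv2.COLOR_RGB2HSV); col=(hsv[...,1]>70)&(hsv[...,0]<30)
    m=col&(abs(S[...,0])<65)&(S[...,1]>-90)&(S[...,1]<200)&(S[...,2]>5)&(S[...,2]<190)
    n,L,st,_=cv2.connectedComponentsWithStats(m.astype(np.uint8)); k=1+st[1:,4].argmax(); q=S[L==k]
    b=q[abs(q[:,0]-XC)<40]           # upper face: robust line in y,z
    for _ in range(5):
        c=np.polyfit(b[:,1],b[:,2],1); r=b[:,2]-np.polyval(c,b[:,1]); b=b[abs(r)<max(2.5*np.median(abs(r)),1.5)]
    e=np.arctan(c[0]); u=np.array([np.cos(e),np.sin(e)]); pr=q[:,1:]@u
    lo,hi=np.percentile(pr,[.5,99.5]); base=np.array([0,c[1]])
    P=lambda v: base+u*(v-base@u)
    print("elev",np.degrees(e).round(1),"low",P(lo).round(1),"high",P(hi).round(1),"len",round(hi-lo,1),"x",np.percentile(q[:,0],[1,99]).round(1),len(q))
E
python3 - <<'E'
from h import *
lean()
E
```

```text
elev 34.1 low [-36.6  28.2] high [104.3 123.7] len 170.2 x [-53.6  42.8] 1087
```

```bash
cat >> h.py <<'E'
def pad(T,tdeg,x=None):
    "pose with the front (lower) pad's tip edge at rack (y,z)=T, tilt t"
    t=np.radians(tdeg); a=np.array([0,np.sin(t),np.cos(t)]); n=np.array([0,np.cos(t),-np.sin(t)])
    return w(np.array([XC if x is None else x,*T])-42.6*n-13*a),tool(-a,n)
def lower(th,L,ov,t,rate=20):
    th,tt=np.radians(th),np.radians(t)
    T=np.array([L*np.sin(th),12+L*np.cos(th)])-ov*np.array([np.sin(tt),np.cos(tt)])
    p,o=pad(T,t); bot.move_straight(p,rate=rate,attitude=o); print(np.degrees(th).round(),T.round(1),rf(),bot.sense()["clock"])
E
python3 - <<'E'
from h import *
lower(60,148,30,55); lower(64,146,28,55); lower(68,144,26,54); lean()
E
```

```text
60.0 [103.6  68.8] [ 0.02  0.05 -1.79] 27.925
64.0 [108.3  59.9] [-0.35 -0.15 -0.97] 28.575
68.0 [112.5  50.7] [ 0.87  0.35 -1.19] 29.25
elev 22.4 low [-34.7  33.9] high [123.1  98.8] len 170.6 x [-53.3  42.9] 1090
```

```bash
python3 - <<'E'
from h import *
lower(73,147,24,53); lower(77,147,18,52); lower(80,147,12,52); lower(82,147,7,52); lean()
im,d=bot.camera("scene"); cv2.imwrite("pics/s5.png",cv2.resize(im[130:290,130:340,::-1],None,fx=3.5,fy=3.5))
E
```

```text
73.0 [121.4  40.5] [-0.61 -0.58 -0.93] 30.1333
77.0 [129.  34.] [-0.88  0.91 -1.98] 30.7917
80.0 [135.3  30.1] [-0.76  1.46 -0.73] 31.3083
82.0 [140.1  28.1] [-0.08  0.84 -1.74] 31.7167
elev 8.6 low [-29.4  40.4] high [140.2  66.1] len 171.5 x [-53.3  43. ] 1048
```

View pics/s5.png

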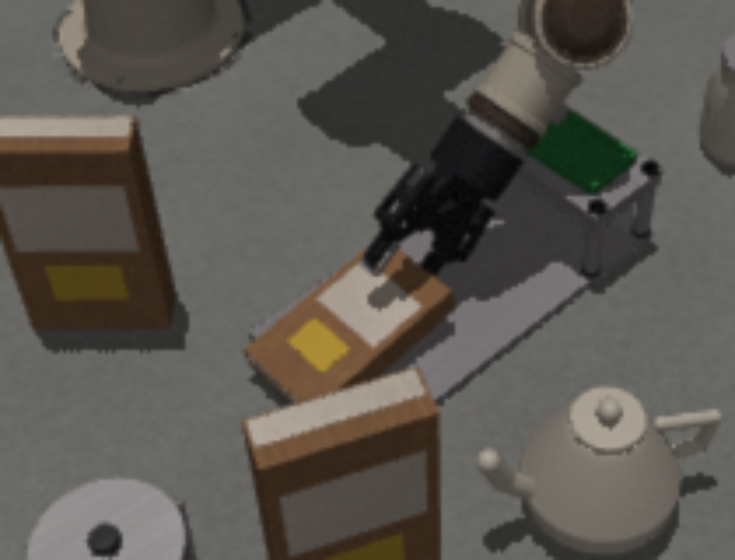

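Nearly flat (8.6° left), lying straight. Now I lower to the board with force checks and slide the finger out past the end.

```bash
python3 - <<'E'
from h import *
z=28.1; y=140.1
while z>13:
    z-=1.5; y+=0.3; p,o=pad((y,z),52); bot.move_straight(p,rate=12,attitude=o); f=rf(); print(round(z,1),f)
    if f[2]>1.0: z+=.7; break
lean(); print(bot.sense()["clock"]); np.savetxt("T.txt",[y,z])
E
```

```text
26.6 [-0.14  1.37 -1.07]
25.1 [-0.4   0.83 -1.78]
23.6 [-0.14 -0.43 -2.06]
22.1 [ 0.77  0.17 -2.9 ]
20.6 [ 0.94 -0.11 -0.9 ]
19.1 [-0.04 -0.03 -2.35]
17.6 [ 0.35  0.67 -1.91]
16.1 [-2.01  0.34  4.99]
elev 3.7 low [-27.1  42.9] high [144.4  54.2] len 171.9 x [-53.8  43. ] 1016
34.075
```

```bash
python3 - <<'E'
from h import *
y,z=np.loadtxt("T.txt")
p,o=pad((y,17),52); bot.move_straight(p,rate=10,attitude=o)
p,o=pad((y+18,17.5),52); bot.move_straight(p,rate=12,attitude=o); print(rf()); lean()
p,o=pad((y+40,60),52); bot.move_straight(p,rate=60,attitude=o)
p,o=pad((y+40,190),52); bot.move_straight(p,rate=150,attitude=o)
lean(); print(bot.sense()["clock"])
E
```

```text
[ 0.22  0.   -0.28]
elev -0.0 low [-25.4  44.7] high [162.   44.6] len 187.4 x [-52.6  42.9] 1006
elev 0.1 low [-25.1  44.4] high [145.2  44.7] len 170.2 x [-53.9  42.7] 1023
38.0417
```

```bash
python3 - <<'E'
from h import *
X=-5.6; q=tool([0,0,-1],[1,0,0])
if bot.ik(w([X,-70,24]),q) is None: q=tool([0,0,-1],[-1,0,0])
bot.gripper_close(); bot.move_ptp(w([X,-70,230]),q); bot.move_straight(w([X,-70,26]),rate=150)
f0=np.mean([rf() for _ in range(3)],0)
bot.move_straight(w([X,-42,26]),rate=50)
for y in (-20,40,100,150,164):
    bot.move_straight(w([X,y,26]),rate=35); print(y,(rf()-f0).round(2))
im,d=bot.camera("top"); S=(cloud(d,bot.get_calibration("top"))-O)@RS
hsv=cv2.cvtColor(im,cv2.COLOR_RGB2HSV); m=(S[...,2]>35)&(S[...,2]<52)&(abs(S[...,0])<75)&(S[...,1]>120)&(S[...,1]<279)&(hsv[...,0]<30)&(hsv[...,1]>60)
P=S[m]; b=[(yy,P[(abs(P[:,1]-yy)<6)][:,0]) for yy in range(185,275,15)]
print([(yy,v.min().round(1),v.max().round(1)) for yy,v in b if len(v)>3],P[:,1].min() if len(P) else None); print(bot.sense()["clock"])
E
```

```text
-20 [ 0.18 -0.47 -0.59]
40 [-0.79 -1.06 -0.08]
100 [ 0.49 -1.44  0.52]
150 [ 0.66 -2.44  1.01]
164 [ 0.57  0.38 -0.36]
[(185, np.float64(-54.7), np.float64(-33.2)), (200, np.float64(-55.8), np.float64(-26.6)), (215, np.float64(-54.1), np.float64(-20.7)), (230, np.float64(-54.8), np.float64(-29.0)), (245, np.float64(-1.8), np.float64(39.0)), (260, np.float64(-28.9), np.float64(38.3))] 176.09915732322312
48.6417
```

```bash
python3 - <<'E'
from h import *
X=-5.6; f0=rf()*0; y=164; hits=0
base=np.array([0,0,0.])
while y<186:
    y+=0.7; bot.move_straight(w([X,y,26]),rate=8); f=rf(); print(round(y,1),s(bot.sense()["tcp_pos"])[1].round(2),f)
    hits=hits+1 if f[1]<-5.5 else 0
    if f[1]<-8 or hits>=2: break
bot.sleep(.3); print(rf(),bot.sense()["clock"])
im,d=bot.camera("scene"); cv2.imwrite("pics/s6.png",cv2.resize(im[130:290,150:340,::-1],None,fx=3.5,fy=3.5))
E
```

```text
164.7 164.86 [-0.57 -0.1  -0.22]
165.4 165.29 [ 0.03 -0.86 -0.82]
166.1 166.0 [ 0.43 -1.29 -1.82]
166.8 166.84 [-0.29 -1.12 -2.01]
167.5 167.62 [ 0.1  -0.71 -0.88]
168.2 168.3 [-0.99 -0.62 -1.34]
168.9 168.99 [-0.07 -1.25 -1.59]
169.6 169.64 [ 0.24 -2.34 -1.42]
170.3 170.34 [-0.87 -2.57 -0.44]
171.0 171.08 [ 0.04 -2.22 -1.55]
171.7 171.76 [ 0.49 -1.09 -0.87]
172.4 172.44 [-0.08 -1.94 -0.59]
173.1 172.76 [-0.15 -4.14 -0.56]
173.8 172.78 [-1.9  -7.08 -1.62]
174.5 172.84 [ -2.51 -10.09  -0.28]
[ -1.58 -10.56  -1.29] 52.6917
```

View pics/s6.png

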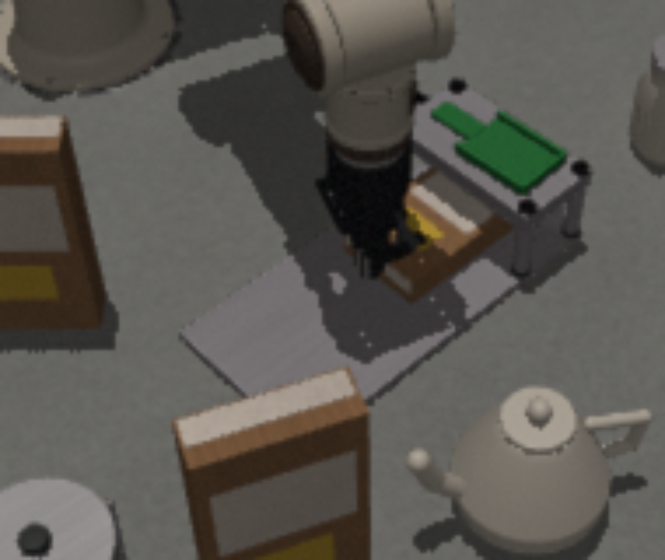

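The carton lies straight under the deck, its end stopped firmly at the back panel (force rose to 10 N at the expected position). Retreat and hand in.

```bash
python3 - <<'E'
from h import *
X=-5.6
bot.move_straight(w([X,165,26]),rate=15); bot.move_straight(w([X,100,60]),rate=100); bot.move_straight(w([X,80,220]),rate=150)
im,d=bot.camera("top"); S=(cloud(d,bot.get_calibration("top"))-O)@RS
hsv=cv2.cvtColor(im,cv2.COLOR_RGB2HSV); m=(S[...,2]>35)&(S[...,2]<55)&(abs(S[...,0])<75)&(S[...,1]>120)&(S[...,1]<279)
P=S[m]; print([(yy,np.percentile(P[abs(P[:,1]-yy)<6][:,0],[2,98]).round(1)) for yy in range(195,275,15)],np.percentile(P[:,1],1),np.median(P[:,2]))
print(bot.sense()["clock"]); print(bot.sign_off())
E
```

```text
[(195, array([-54.8,  35.6])), (210, array([-54.7,  37. ])), (225, array([-54.6,  37.1])), (240, array([-55. ,  37.3])), (255, array([-54.8,  36.5])), (270, array([-54.7,  37. ]))] 183.89403959350557 44.3537233064942
55.6833
the job is handed in; nothing more can be done
None
```

The carton lies flat and straight on the board under the deck, end against the back panel, and the job was handed in at about 56 s; the highest wrist force I read was about 10.6 N, and no verdict came back.

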